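Load the sample and hold the enable plunger at half travel

TASK

Take the orange-capped sample tube out of the blue rack and lower it, without dropping it, upright and fully home into the hole of the white, green-striped sample port, then let go of it. Only after that, press the black spring plunger on the grey pedestal half-way down (15 mm of its 30 mm, its top level with the green band on the scale beside it; never near the bottom, where it trips) and keep it there with the gripper for at least two seconds. Finish while still holding it half-way; leave the sample seated, and the white-capped tubes and everything else on the bench where they are.

Things in the scene. Friction and masses are not known exactly. Their poses are not given: they have to be found in the camera images.
- sample_center (a point): THE SAMPLE, loose: capped clear 50 ml tube, 115 mm tall, body 28 mm diameter (foot tapers to 22 mm over the lowest 12 mm), orange screw cap 34 mm diameter, 25 mm tall; 70 g +-30 %. Point on its axis half-way up, 57.5 mm above its bottom; z runs up the axis. It stands 45 mm deep in its rack hole: this point is 12.5 mm above the rack's top and 70 mm of tube stick out
- blank_a_center (a point): loose bystander in the same rack: tube like the sample but with a white cap; point on its axis half-way up, z up the axis
- blank_b_center (a point): loose bystander in the same rack: second white-capped tube; point on its axis half-way up, z up the axis
- rack: fixed blue tube rack, 80 mm (its x) by 210 mm (its y) by 55 mm tall; origin at the centre of its underside, on the table. Three round holes in a row along its y, 65 mm apart, the middle one at its centre; 31 mm diameter, 45 mm deep. Which tube stands in which hole varies. Grip a tube across the row (fingers closing along the rack's x), on or just under the cap
- port_mouth (a point): centre of the mouth (55 mm above the table) of the one vertical hole, 31 mm diameter, 45 mm deep, chamfered, in the sample port: fixed white block 120 x 120 x 55 mm with two green stripes and a low black connector. A sample fully home has its centre point 12.5 mm above this point, its cap's top 70 mm above it
- plunger_top (a point): centre of the flat top of the black plunger cap (52 mm diameter, 12 mm thick) on the pedestal; moves down with it. Height above the table: 114 mm at rest, 99 mm half-way, 84 mm at the bottom stop
- pedestal: fixed grey block under the plunger, 120 (x) x 130 (y) x 60 mm, origin at the centre of its underside, plunger axis through it. A white scale post, 14 x 14 mm, stands 50 mm out on its +y side, top 110 mm above the table; green band 95 to 103 mm, red band 76 to 88 mm above the table. The plunger's top face level with the middle of the green is half-way
- plunger (a joint): travel of the plunger straight down, m: 0 = released (up), 0.015 = half-way, where it is to be held, 0.030 = bottom stop; it trips beyond 0.026. A spring always pushes it up: about 3 N at the start of travel, 8.5 N half-way, 14 N at the bottom (350 N/m). Push it with shut fingertips on the middle of its cap
- bottle_big: loose bystander: white reagent bottle, 72 mm diameter, 150 mm tall; origin at the centre of its underside
- bottle_mid: loose bystander: white bottle with blue label, 58 mm diameter, 125 mm tall; origin at the centre of its underside
- jar: loose bystander: clear jar with white cap, 54 mm diameter, 75 mm tall; origin at the centre of its underside
- amber: loose bystander: amber glass bottle with black cap, 56 mm diameter, 110 mm tall; origin at the centre of its underside
- spanner: loose bystander: small steel spanner lying flat, 150 mm long along its x; origin at its middle, on the table
Things that resemble listed ones, but are neither listed nor needed, are in the scene too. What is shaped like the pedestal but brown is not meant.

How it is judged:
By the outcome, as a careful person would: the job done as asked, in the order asked, and still so for the second after the job is handed in, while the arm keeps its last pose, push and grip.
It also fails if it takes over 61 s, if anything falls off the work surface, if the arm or the gripper's body presses on something with over 40 N, if the wrist force passes 120 N, or if a joint passes its speed limit or range.

ROBOT

A 6-joint arm with a two-finger parallel gripper is mounted at the origin on the work surface. World frame = base frame: x ahead of the robot, y to its left, z up, the work surface at z = 0. Lengths are in mm, angles in rad, forces in N, time in s.
With the tool pointing down it reaches from about 300 to 775 mm from the base axis. Payload 14.6 kg.
Tool frame: the origin (TCP) lies at the very end of the fingers, on their centre line; the grasp point (between the pads) lies 19 mm behind it; z points along the fingers, y is the line along which they close (so a half turn about z gives the same grasp; the last joint's range is limited). The gripper opens to 94 mm and grips with 3 to 60 N. Pads are 16 mm wide; open, the fingers measure 119 mm over their backs; the gripper's body (75 mm by 177 mm) begins 78 mm behind the grasp point.
Start: joints at [1.215, 0.3, 1.521, -0, 1.321, -0.067], TCP at [156.639, 527.213, 205.446] pointing down, gripper open.
Joint ranges: [-3.03, 3.03], [-0.79, 2.21], [0.23, 2.52], [-1.04, 4.18], [0, 3.07], [-2.55, 2.55]. Speed limits (rad/s): [2.22, 2.22, 2.57, 3.14, 3.14, 3.14].

INTERFACE

Orientations are given as [roll, pitch, yaw] about the fixed x, y, z axes, in that order (R = Rz(yaw) Ry(pitch) Rx(roll)).
In Python, from cell import manip, eyes, ticket gives the robot as it stands. The module is installed in compiled form; this text tells all that it offers.
- The arm moves only by the tool arm_command, never from a script. Its argument "plan" is a list of rows, each a list of 5 numbers: the opening, from -1 (shut) to 1 (fully open), then the shift along the tool's x, y, z in m, then the turn about the tool's z in rad. In form: [[jaw, dx, dy, dz, roll], ...]. A call has 1 to 20 rows; each row shifts and turns the commanded pose from where the row before left it, along the tool's axes as they then stand; what a row does not reach is not made up. A row lasts 1/8 s, in which the tool goes at most 62.5 mm and 10.7 degrees, less where a joint would pass 70% of its speed; a pose out of reach is approached as far as the arm can. A call is refused whole if a number of a shift passes 0.0625 or a number of a turn 0.188, either way. A call with a gripper value outside its range is refused whole. The fingers move at their own pace and stop on an object; "newtons" is the grip in N (left out, the last holds). Time passes only in rows, so rows that do not move let the fingers close. It gives the time, the measured TCP pose, the force, the opening and the grip force at its end, in the units of the state.
- manip.read_state(): the state, without advancing time (a new reading comes with each control period).
- eyes.camera(name): name is "scene" or "side" or "wrist"; returns a dict with "img" (400x640x3 uint8, blue, green, red), "z_map" (400x640 float32, mm along the optical axis (not along the pixel's ray), 0 where there is no reading), "fx", "fy", "cx", "cy" (pixels), "eye" and "orientation" of the camera in the world. Camera axes: x right, y down, z forward; pixel columns grow to the right and rows downward; lengths in mm; the calibration is good to about 2 mm. A picture is of the moment at which its call begins.
- ticket.sign_off(): hands the job in; it is judged then, once.
The state is a dict: "clock": time; "joints": joint angles; "qd": joint speeds; "effort": joint torques, N m; "eef_pos": TCP position; "eef_rot": TCP orientation; "wrist_force": force on the tool from outside, world axes, zero at the start; "moment": the same for the moment, N m; "finger_gap": finger opening in mm; "finger_force": force on a finger pad.
Only numpy, scipy, OpenCV 4.12 (cv2) and the standard library are available. Lean on these libraries where they do the work, as an engineer would, in place of code of your own. Each camera call takes 0.05 s, during which the arm holds its last target. There are 200 camera calls.

## Working session

There is one attempt and no reset: what is moved stays moved. The work goes in short steps, Python scripts to look and compute and a tool call to move; the robot and the scene stay as the last step left them, time stands still between calls to the robot, and variables do not carry over. Pictures are saved under pics/ and viewed, at most 10 in all, crops included, and the job is handed in when it is done.

Besides the shell and the picture viewer there is one more tool, called after "Call:" by a JSON object that holds its "fn" and its "kwargs", one argument or row to a line. arm_command: Moves the arm, as the interface text tells. Its arguments: {"type":"object","properties":{"plan":{"type":"array"},"newtons":{"type":"number"}},"required":["plan"]}

```bash
mkdir -p pics
cat > h.py <<'E'
import numpy as np, cv2
from cell import manip, eyes, ticket
from scipy.spatial.transform import Rotation as Ro
def R(o):
    o=np.array(o,float)
    return o if o.shape==(3,3) else Ro.from_euler('xyz',o).as_matrix()
def cloud(c):
    z=c["z_map"].astype(float); v,u=np.mgrid[:z.shape[0],:z.shape[1]]
    p=np.stack([(u-c["cx"])/c["fx"]*z,(v-c["cy"])/c["fy"]*z,z],-1)
    w=p@R(c["orientation"]).T+np.array(c["eye"]); w[z==0]=np.nan
    return w
def ray(c,u,v,h):
    d=R(c["orientation"])@np.array([(u-c["cx"])/c["fx"],(v-c["cy"])/c["fy"],1.]); e=np.array(c["eye"],float)
    return e+d*(h-e[2])/d[2]
E
python3 - <<'E'
from h import *
print(manip.read_state())
for n in ("scene","side"):
    c=eyes.camera(n); cv2.imwrite(f"pics/{n}0.png",c["img"]); np.savez(f"{n}0.npz",**{k:np.array(v) for k,v in c.items()})
    print(n,c["eye"],c["orientation"],c["fx"])
E
```

```text
{'clock': 0.0, 'joints': array([ 1.21539958e+00,  3.00482475e-01,  1.52160478e+00, -3.70131959e-06,
        1.32065385e+00, -6.65903215e-02]), 'qd': array([ 3.17722800e-05,  1.37187352e-04, -1.53319663e-03, -1.51398661e-03,
       -8.95435203e-04, -5.78425439e-04]), 'effort': array([-4.76944206e-04, -5.31806731e+01, -3.52735698e+01,  7.07880151e-02,
        2.44071818e-02, -8.89574630e-05]), 'eef_pos': array([156.55220566, 526.9767141 , 204.87005518]), 'eef_rot': array([-3.14044652e+00, -7.28416954e-05,  2.85278710e+00]), 'wrist_force': array([0.13207476, 0.51461448, 0.71942655]), 'moment': array([-0.011955  , -0.04973616, -0.0074305 ]), 'finger_force': 0.0, 'finger_gap': 93.8592024419706}
scene [ 879.91084179  414.03880395 1006.77290435] [-2.59925202 -0.01336674  2.4227813 ] 393.1948217631561
side [406.53307108 862.82223467 728.92050301] [-2.22534381 -0.0144238  -3.02561564] 451.35475253507934
```

View pics/scene0.png

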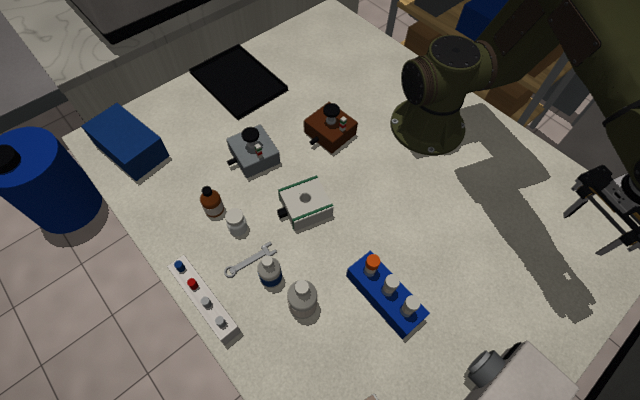

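View pics/side0.png

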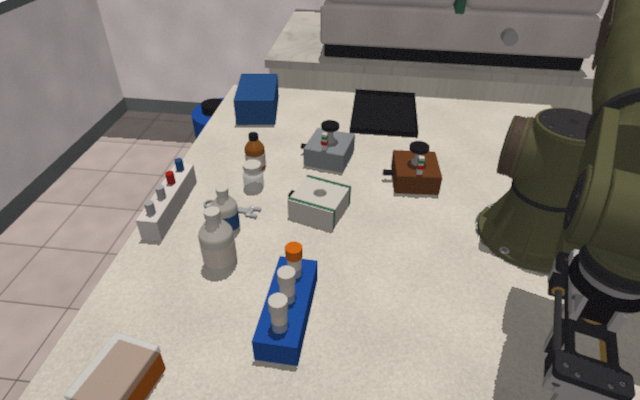

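Scene view: the orange cap is at (373,262) at the far end of the blue rack, with white caps at (392,283) and (412,303). The port hole is at (305,198), the grey pedestal's plunger at (250,134) and the brown look-alike at (332,110). Things that could be taken for the sample are the red (193,283) cap in the white strip and the amber bottle (210,200). I choose the orange cap in the blue rack, the white block with green stripes and the grey pedestal.

```bash
cat > m.py <<'E'
from h import *
def blob(m,u,v,r=25):
    k=np.zeros_like(m,np.uint8);k[max(0,v-r):v+r,max(0,u-r):u+r]=1
    n,l,s,ce=cv2.connectedComponentsWithStats((m&(k>0)).astype(np.uint8))
    i=1+np.argmax(s[1:,4]);return l==i,s[i]
P={'scene':dict(o=(373,262),w1=(392,283),w2=(412,303),port=(305,198),pl=(250,134)),
   'side':dict(o=(293,250),w1=(287,272),w2=(278,300),port=(320,193),pl=(330,127))}
for n in P:
    c=dict(np.load(n+"0.npz")); w=cloud(c); 
    # cap tops/plunger from depth: pixels in height slab
    for k,(u,v) in P[n].items():
        if k=='port':
            g=cv2.cvtColor(c["img"],cv2.COLOR_BGR2GRAY); s=g[v-14:v+15,u-18:u+19]
            nn,l,st,ce=cv2.connectedComponentsWithStats((s<np.median(s)-25).astype(np.uint8))
            for i in range(1,nn):
                if st[i,4]>15: print(n,k,st[i],ray(c,u-18+ce[i][0],v-14+ce[i][1],55).round(1))
            b=w[...,2]; m,_=blob((abs(b-55)<5),u,v,45); q=w[m][:,:2].astype(np.float32)
            print('  block',cv2.minAreaRect(q),np.median(w[m][:,2]))
            continue
        h=114 if k=='pl' else 125
        sub=w[v-20:v+21,u-20:u+21]; m=abs(sub[...,2]-h)<4
        q=sub[m][:,:2].astype(np.float32); 
        print(n,k,len(q),np.median(sub[m][:,2]).round(1) if len(q) else sub[...,2], cv2.minEnclosingCircle(q) if len(q) else '', 'ray',ray(c,*np.argwhere(m).mean(0)[::-1]+[u-20,v-20],h).round(1))
cs=dict(np.load("scene0.npz"))
c=cs;cr=c["img"][100:330,210:450];cv2.imwrite("pics/crop.png",cv2.resize(cr,None,fx=2.6,fy=2.6,interpolation=cv2.INTER_CUBIC))
E
python3 m.py
```

```text
scene o 219 125.3 ((531.791259765625, 269.9042053222656), 42.883934020996094) ray [531.8 262.5 125. ]
scene w1 247 125.1 ((537.309326171875, 311.243896484375), 63.4482421875) ray [534.1 317.2 125. ]
scene w2 200 125.1 ((535.490478515625, 351.3007507324219), 38.353492736816406) ray [535.5 365.8 125. ]
scene port [ 0  0 14  5 32] [515.2 -83.1  55. ]
scene port [12  9 12 10 97] [513.3 -28.2  55. ]
scene port [21 23 16  6 49] [513.7  26.1  55. ]
  block ((513.6194458007812, -28.636383056640625), (123.09324645996094, 122.15469360351562), 73.0589599609375) 55.52819032429625
scene pl 205 114.4 ((521.3981323242188, -258.0948791503906), 42.07411575317383) ray [ 517.2 -270.4  114. ]
side o 233 123.2 ((538.4608154296875, 270.21270751953125), 39.960689544677734) ray [534.4 265.8 125. ]
side w1 230 123.1 ((530.1406860351562, 293.1368408203125), 36.786258697509766) ray [535.  308.7 125. ]
side w2 251 123.3 ((534.505859375, 361.0934753417969), 32.60943603515625) ray [537.5 378.3 125. ]
side port [13  0 24  7 63] [500.3 -73.5  55. ]
side port [11 10 14  8 87] [516.  -23.3  55. ]
side port [  0  21  27   8 114] [530.1  28.1  55. ]
  block ((517.26318359375, -25.769454956054688), (124.33460998535156, 122.13029479980469), 73.47618865966797) 52.77726792946129
side pl 113 111.6 ((520.4910888671875, -267.4852294921875), 27.159547805786133) ray [ 519.1 -264.5  114. ]
```

View pics/crop.png

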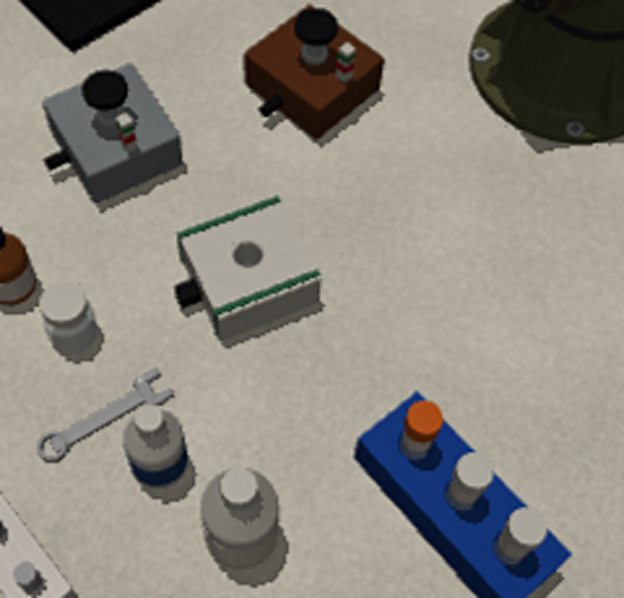

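The crop shows the orange-capped tube at the rack's far end (425,420), the port hole at (248,253) and the grey pedestal's plunger at (105,90). That confirms the choices. Next I get finer values for the orange cap and the rack's yaw.

```bash
cat > m2.py <<'E'
from h import *
for n in ("scene","side"):
    c=dict(np.load(n+"0.npz")); w=cloud(c); hsv=cv2.cvtColor(c["img"],cv2.COLOR_BGR2HSV)
    H,S,V=[hsv[...,i].astype(int) for i in range(3)]
    off=0 if n=="scene" else -2
    m=(H<20)&(S>150)&(abs(w[...,2]-125-off)<3)&(w[...,1]>200)
    print(n,'o',m.sum(),cv2.minEnclosingCircle(w[m][:,:2].astype(np.float32)),w[m].mean(0))
    m=(H>100)&(H<130)&(S>120)&(abs(w[...,2]-55-off)<5)&(w[...,1]>150)&(abs(w[...,0]-530)<100)
    print('rack',m.sum(),cv2.minAreaRect(w[m][:,:2].astype(np.float32)))
    m=(V<70)&(abs(w[...,2]-114-off)<3.5)&(np.hypot(w[...,0]-518,w[...,1]+266)<40)
    print('pl',m.sum(),cv2.minEnclosingCircle(w[m][:,:2].astype(np.float32)),w[m].mean(0))
    m=(abs(w[...,2]-62-off)<4)&(abs(w[...,0]-518)<90)&(abs(w[...,1]+266)<90)
    print('ped',m.sum(),cv2.minAreaRect(w[m][:,:2].astype(np.float32)))
E
python3 m2.py
```

```text
scene o 133 ((530.88623046875, 243.59039306640625), 16.39297103881836) [531.33082398 244.27740123 125.37037596]
rack 1831 ((533.2388305664062, 308.7047119140625), (209.02882385253906, 80.38227844238281), 88.11585998535156)
pl 181 ((516.3176879882812, -273.99957275390625), 26.063581466674805) [ 516.30891499 -272.4666045   114.23843964]
ped 899 ((516.2684326171875, -273.47808837890625), (131.14520263671875, 119.66133117675781), 79.04486846923828)
side o 169 ((533.4964599609375, 247.1414337158203), 16.69481086730957) [533.09608276 247.99196544 122.99746496]
rack 2280 ((535.2102661132812, 311.35943603515625), (213.04193115234375, 78.96054077148438), 88.0199203491211)
pl 127 ((518.4983520507812, -267.30194091796875), 26.542083740234375) [ 518.56702379 -267.25258749  111.4147636 ]
ped 631 ((520.0123291015625, -269.0963439941406), (132.2296142578125, 118.83682250976562), 78.87512969970703)
```

Call:
{"fn": "arm_command", "kwargs": {
  "plan": [
    [1, 0, 0, 0, 0.1645],
    [1, 0, 0, 0, 0.1645],
    [1, 0, 0, 0, 0.1645],
    [1, 0, 0, 0, 0.1645],
    [1, 0, 0, 0, 0.1645],
    [1, 0, 0, 0, 0.1645],
    [1, 0, 0, 0, 0.1645],
    [1, 0, 0, 0, 0.1645]
  ],
  "newtons": 20
}}

```text
clock: 1.1
eef_pos: [156.6, 527.0, 205.1]
eef_rot: [-3.141, 0.001, 1.531]
wrist_force: [0.4, 0.8, -0.3]
finger_gap: 93.9
finger_force: 0.0
```

Call:
{"fn": "arm_command", "kwargs": {
  "plan": [
    [1, -0.0224, 0.032, 0, 0],
    [1, -0.0224, 0.032, 0, 0],
    [1, -0.0224, 0.032, 0, 0],
    [1, -0.0224, 0.032, 0, 0],
    [1, -0.0224, 0.032, 0, 0],
    [1, -0.0224, 0.032, 0, 0],
    [1, -0.0224, 0.032, 0, 0],
    [1, -0.0224, 0.032, 0, 0],
    [1, -0.0224, 0.032, 0, 0],
    [1, -0.0224, 0.032, 0, 0],
    [1, -0.0224, 0.032, 0, 0],
    [1, -0.0224, 0.032, 0, 0],
    [1, 0, 0, 0, 0],
    [1, 0, 0, 0, 0]
  ]
}}

```text
clock: 2.85
eef_pos: [530.7, 245.8, 205.1]
eef_rot: [-3.141, 0.0, 1.537]
wrist_force: [-0.9, -0.5, 0.1]
finger_gap: 93.8
finger_force: 0.0
```

```bash
cat > look.py <<'E'
import sys
from h import *
n,f=sys.argv[1:3]
c=eyes.camera(n); cv2.imwrite(f"pics/{f}.png",c["img"]); np.savez(f"{f}.npz",**{k:np.array(v) for k,v in c.items()})
w=cloud(c); hsv=cv2.cvtColor(c["img"],cv2.COLOR_BGR2HSV).astype(int)
m=(hsv[...,0]<20)&(hsv[...,1]>150)&(abs(w[...,2]-125)<8)
print('orange',m.sum(), cv2.minEnclosingCircle(w[m][:,:2].astype(np.float32)) if m.any() else '', np.median(w[m],axis=0) if m.any() else '')
if m.any(): print('px',np.argwhere(m).mean(0)[::-1])
print(c["eye"],c["orientation"],manip.read_state()["eef_pos"])
E
python3 look.py wrist w1
```

```text
orange 1338 ((531.4828491210938, 245.6892547607422), 16.819019317626953) [531.44655737 246.73569592 125.31860987]
px [318.87593423 207.05979073]
[533.06111778 330.01328597 384.7802788 ] [ 2.85012152e+00 -5.37995325e-05 -3.53479778e-02] [530.56838305 246.09789124 205.31272605]
```

View pics/w1.png

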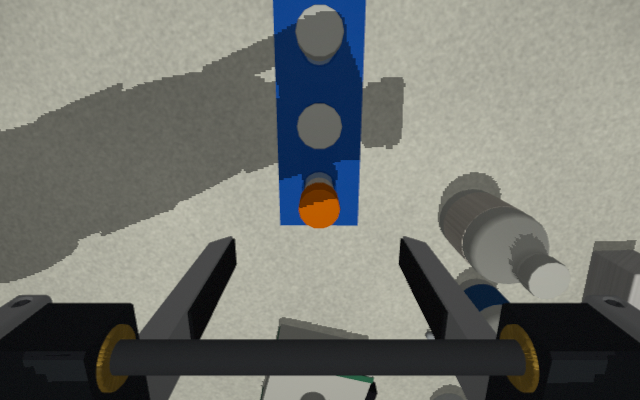

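The wrist view shows the orange cap at (319,207), centred between the fingers. The measured position (531.5,246) agrees with the TCP to about 1 mm, so I descend and grip.

Call:
{"fn": "arm_command", "kwargs": {
  "plan": [
    [1, 0, 0.001, 0.02, 0],
    [1, 0, 0, 0.02, 0],
    [1, 0, 0, 0.02, 0],
    [1, 0, 0, 0.02, 0],
    [1, 0, 0, 0.016, 0],
    [1, 0, 0, 0.015, 0],
    [1, 0, 0, 0, 0],
    [0, 0, 0, 0, 0],
    [-1, 0, 0, 0, 0],
    [-1, 0, 0, 0, 0],
    [-1, 0, 0, 0, 0],
    [-1, 0, 0, 0, 0],
    [-1, 0, 0, 0, 0],
    [-1, 0, 0, 0, 0]
  ],
  "newtons": 20
}}

```text
clock: 4.65
eef_pos: [532.3, 245.5, 94.4]
eef_rot: [-3.142, 0.0, 1.537]
wrist_force: [0.1, -1.0, 0.2]
finger_gap: 33.8
finger_force: 20.0
```

Call:
{"fn": "arm_command", "kwargs": {
  "plan": [
    [-1, 0, 0, -0.008, 0],
    [-1, 0, 0, -0.015, 0],
    [-1, 0, 0, -0.018, 0],
    [-1, 0, 0, -0.018, 0],
    [-1, 0, 0, -0.01, 0],
    [-1, 0, 0, -0.004, 0],
    [-1, 0, 0, 0, 0],
    [-1, 0, 0, 0, 0]
  ],
  "newtons": 20
}}

```text
clock: 5.65
eef_pos: [532.1, 245.4, 166.8]
eef_rot: [-3.141, 0.0, 1.537]
wrist_force: [-0.2, -0.0, -1.2]
finger_gap: 33.3
finger_force: 20.0
```

Call:
{"fn": "arm_command", "kwargs": {
  "plan": [
    [-1, -0.009, 0, 0, 0],
    [-1, -0.018, -0.0008, 0, 0],
    [-1, -0.022, -0.0008, 0, 0],
    [-1, -0.022, -0.0008, 0, 0],
    [-1, -0.022, -0.0008, 0, 0],
    [-1, -0.022, -0.0008, 0, 0],
    [-1, -0.022, -0.0008, 0, 0],
    [-1, -0.022, -0.0008, 0, 0],
    [-1, -0.022, -0.0008, 0, 0],
    [-1, -0.022, -0.0007, 0, 0],
    [-1, -0.022, -0.0007, 0, 0],
    [-1, -0.022, 0, 0, 0],
    [-1, -0.018, 0, 0, 0],
    [-1, -0.0074, 0, 0, 0],
    [-1, 0, 0, 0, 0],
    [-1, 0, 0, 0, 0]
  ]
}}

```text
clock: 7.65
eef_pos: [515.2, -26.1, 167.4]
eef_rot: [-3.142, -0.0, 1.537]
wrist_force: [0.6, 0.4, -0.7]
finger_gap: 33.1
finger_force: 20.0
```

```bash
python3 look.py wrist w2; python3 look.py side s2
python3 - <<'E'
from h import *
c=dict(np.load("s2.npz")); cv2.imwrite("pics/s2c.png",cv2.resize(c["img"][90:270,220:440],None,fx=3,fy=3))
E
```

```text
orange 0  
[517.38293917  58.09734769 347.11217782] [ 2.85036937e+00 -7.84838580e-04 -3.48942377e-02] [515.25273281 -25.99282821 167.44417523]
orange 0  
[406.53307108 862.82223467 728.92050301] [-2.22534381 -0.0144238  -3.02561564] [515.25595856 -25.98702656 167.45577466]
```

View pics/w2.png

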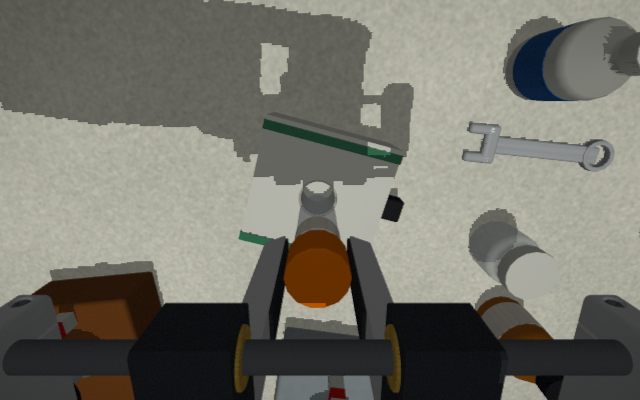

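View pics/s2c.png

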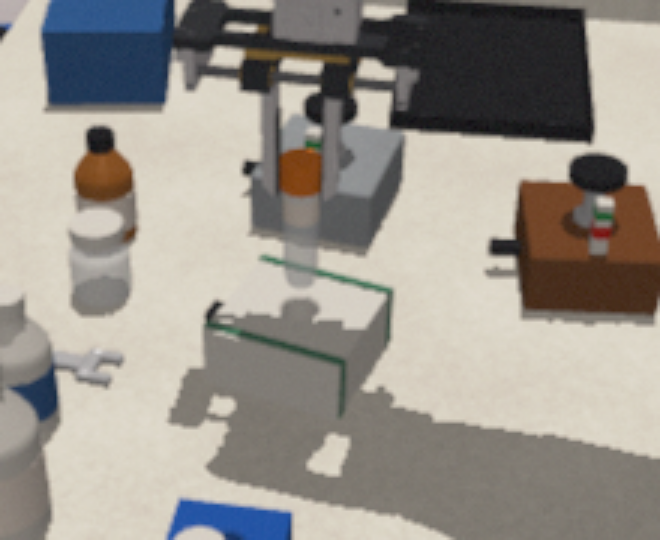

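Wrist view: the cap is held at (318,268), with the tube upright over the port and its foot near (319,192). Side crop: the foot at (301,278) is right over the dark hole at (295,307). I lower slowly and watch the force.

Call:
{"fn": "arm_command", "kwargs": {
  "plan": [
    [-1, 0, 0, 0.01, 0],
    [-1, 0, 0, 0.01, 0],
    [-1, 0, 0, 0.008, 0],
    [-1, 0, 0, 0.005, 0],
    [-1, 0, 0, 0.004, 0],
    [-1, 0, 0, 0.004, 0],
    [-1, 0, 0, 0, 0],
    [-1, 0, 0, 0, 0]
  ]
}}

```text
clock: 8.75
eef_pos: [515.3, -26.5, 126.6]
eef_rot: [3.141, 0.0, 1.537]
wrist_force: [0.0, -0.4, -0.8]
finger_gap: 33.4
finger_force: 20.0
```

Call:
{"fn": "arm_command", "kwargs": {
  "plan": [
    [-1, 0, 0, 0.003, 0],
    [-1, 0, 0, 0.003, 0],
    [-1, 0, 0, 0.003, 0],
    [-1, 0, 0, 0.003, 0],
    [-1, 0, 0, 0, 0]
  ]
}}

```text
clock: 9.38
eef_pos: [515.1, -26.5, 114.2]
eef_rot: [-3.141, -0.0, 1.537]
wrist_force: [0.2, -0.5, -0.9]
finger_gap: 33.4
finger_force: 20.0
```

Call:
{"fn": "arm_command", "kwargs": {
  "plan": [
    [-1, 0, 0, 0.003, 0],
    [-1, 0, 0, 0.003, 0],
    [-1, 0, 0, 0.003, 0],
    [-1, 0, 0, 0.003, 0],
    [-1, 0, 0, 0.003, 0],
    [-1, 0, 0, 0.002, 0],
    [-1, 0, 0, 0.001, 0],
    [-1, 0, 0, 0, 0],
    [-1, 0, 0, 0, 0]
  ]
}}

```text
clock: 10.5
eef_pos: [515.3, -26.5, 96.5]
eef_rot: [3.141, 0.0, 1.537]
wrist_force: [-0.4, -0.4, -1.1]
finger_gap: 33.5
finger_force: 20.0
```

Call:
{"fn": "arm_command", "kwargs": {
  "plan": [
    [-1, 0, 0, 0.001, 0],
    [-1, 0, 0, 0.001, 0],
    [-1, 0, 0, 0.001, 0],
    [-1, 0, 0, 0, 0],
    [-1, 0, 0, 0, 0]
  ]
}}

```text
clock: 11.12
eef_pos: [515.5, -26.5, 94.3]
eef_rot: [3.141, 0.0, 1.537]
wrist_force: [-3.5, 0.3, 10.3]
finger_gap: 33.6
finger_force: 20.0
```

The floor is reached at the same TCP height as in the rack, 94.3 mm. Now I let go.

Call:
{"fn": "arm_command", "kwargs": {
  "plan": [
    [0.1, 0, 0, 0, 0],
    [0.2, 0, 0, 0, 0],
    [0.3, 0, 0, 0, 0],
    [0.3, 0, 0, 0, 0],
    [0.3, 0, 0, 0, 0],
    [0.3, 0, 0, -0.02, 0],
    [0.3, 0, 0, -0.03, 0],
    [0.3, 0, 0, -0.03, 0],
    [0.3, 0, 0, -0.03, 0],
    [0.3, 0, 0, 0, 0],
    [0.3, 0, 0, 0, 0]
  ]
}}

```text
clock: 12.5
eef_pos: [514.9, -26.4, 202.5]
eef_rot: [-3.14, -0.0, 1.537]
wrist_force: [-0.6, -0.7, -0.7]
finger_gap: 61.0
finger_force: 0.0
```

```bash
python3 look.py wrist w3; python3 look.py scene s3
```

```text
orange 1363 ((514.5291748046875, -26.459726333618164), 16.8598575592041) [514.45485921 -25.283232   125.37705887]
px [317.3866471 207.8488628]
[517.27253866  57.68872855 382.21570202] [ 2.85036085e+00  3.01553496e-04 -3.53646027e-02] [514.79370828 -26.43664735 202.29626444]
orange 109 ((513.1629028320312, -26.72896957397461), 16.579025268554688) [514.84270052 -25.60542691 125.04948517]
px [304.85321101 184.80733945]
[ 879.91084179  414.03880395 1006.77290435] [-2.59925202 -0.01336674  2.4227813 ] [514.78397381 -26.43865602 202.27879011]
```

View pics/w3.png

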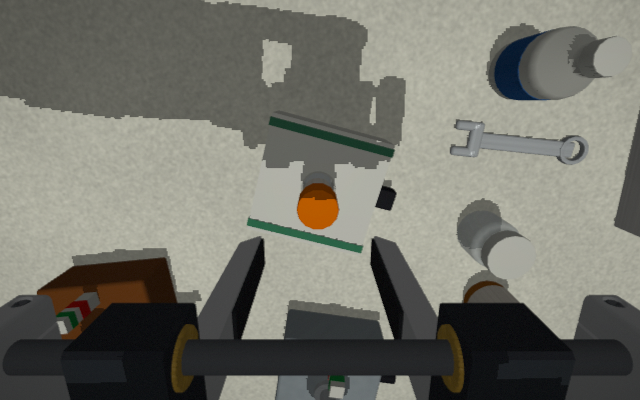

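The wrist view shows the orange cap at (317,208), its top at 125.4 mm, so it is fully home and released. Next I shut the fingers and go above the grey plunger.

Call:
{"fn": "arm_command", "kwargs": {
  "plan": [
    [-1, -0.01, 0, 0, 0],
    [-1, -0.0204, 0.001, 0, 0],
    [-1, -0.0204, 0.001, 0, 0],
    [-1, -0.0204, 0.001, 0, 0],
    [-1, -0.0204, 0.001, 0, 0],
    [-1, -0.0204, 0.001, 0, 0],
    [-1, -0.0204, 0.001, 0, 0],
    [-1, -0.0204, 0.001, 0, 0],
    [-1, -0.0204, 0.001, 0, 0],
    [-1, -0.0204, 0.001, 0, 0],
    [-1, -0.0204, 0.001, 0, 0],
    [-1, -0.0204, 0.0003, 0, 0],
    [-1, -0.0204, 0, 0, 0],
    [-1, -0.01, 0, 0, 0],
    [-1, 0, 0, 0, 0],
    [-1, 0, 0, 0, 0]
  ],
  "newtons": 20
}}

```text
clock: 14.6
eef_pos: [516.6, -291.0, 203.5]
eef_rot: [-3.142, -0.0, 1.537]
wrist_force: [-0.7, 0.8, 0.0]
finger_gap: 0.4
finger_force: 0.0
```

```bash
cat > pl.py <<'E'
import sys
from h import *
c=eyes.camera("wrist"); cv2.imwrite(f"pics/{sys.argv[1]}.png",c["img"]); w=cloud(c); V=c["img"].max(2)
m=(V<90)&(abs(w[...,2]-112)<9)&(np.hypot(w[...,0]-517,w[...,1]+271)<40)
if m.any(): print(m.sum(),cv2.minEnclosingCircle(w[m][:,:2].astype(np.float32)),np.median(w[m],axis=0))
print(manip.read_state())
E
python3 pl.py w4
```

```text
3076 ((517.6524047851562, -273.21868896484375), 25.839187622070312) [ 517.7335247  -271.81146205  114.37296683]
{'clock': 14.65, 'joints': array([-5.74679249e-01,  3.97462943e-01,  1.39472804e+00,  4.81638864e-05,
        1.34938079e+00, -5.41329721e-01]), 'qd': array([ 0.00098272,  0.00010307, -0.00173014,  0.00150927,  0.00130086,
       -0.00059649]), 'effort': array([-3.73781892e-01, -5.87863791e+01, -3.56355536e+01,  4.67966963e-02,
        5.04150800e-02, -5.06040324e-04]), 'eef_pos': array([ 516.63975761, -290.95135644,  203.52846901]), 'eef_rot': array([ 3.14155055e+00, -2.95122020e-05,  1.53743622e+00]), 'wrist_force': array([-0.54678414, -0.44647912,  0.3262622 ]), 'moment': array([-0.09657282,  0.05841019,  0.00121512]), 'finger_force': 0.0, 'finger_gap': 0.369367383030514}
```

View pics/w4.png

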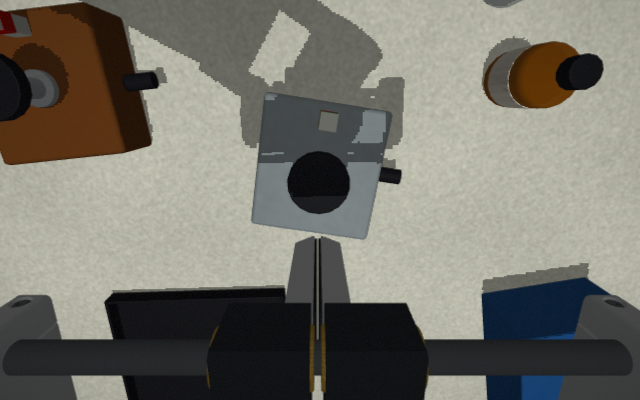

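The wrist view shows the black plunger cap at (319,183) on the grey pedestal, with the white post top at (328,121). I overshot by 18 mm in y, so I correct that and descend to just above the cap.

Call:
{"fn": "arm_command", "kwargs": {
  "plan": [
    [-1, 0.0095, 0.0004, 0, 0],
    [-1, 0.009, 0, 0, 0],
    [-1, 0, 0, 0.018, 0],
    [-1, 0, 0, 0.02, 0],
    [-1, 0, 0, 0.02, 0],
    [-1, 0, 0, 0.016, 0],
    [-1, 0, 0, 0.008, 0],
    [-1, 0, 0, 0, 0],
    [-1, 0, 0, 0, 0],
    [-1, 0, 0, 0, 0]
  ]
}}

```text
clock: 15.9
eef_pos: [517.8, -273.2, 122.1]
eef_rot: [3.141, 0.001, 1.537]
wrist_force: [-0.6, 0.1, -0.1]
finger_gap: 0.4
finger_force: 0.0
```

Call:
{"fn": "arm_command", "kwargs": {
  "plan": [
    [-1, 0, 0, 0.003, 0],
    [-1, 0, 0, 0.003, 0],
    [-1, 0, 0, 0.003, 0],
    [-1, 0, 0, 0.003, 0],
    [-1, 0, 0, 0.003, 0],
    [-1, 0, 0, 0.003, 0],
    [-1, 0, 0, 0.002, 0],
    [-1, 0, 0, 0, 0],
    [-1, 0, 0, 0, 0],
    [-1, 0, 0, 0, 0]
  ]
}}

```text
clock: 17.15
eef_pos: [517.6, -273.0, 101.8]
eef_rot: [3.141, 0.0, 1.537]
wrist_force: [-3.6, 1.8, 8.2]
finger_gap: 0.7
finger_force: 3.8
```

Call:
{"fn": "arm_command", "kwargs": {
  "plan": [
    [-1, 0, 0, 0.0015, 0],
    [-1, 0, 0, 0.0013, 0],
    [-1, 0, 0, 0, 0],
    [-1, 0, 0, 0, 0],
    [-1, 0, 0, 0, 0],
    [-1, 0, 0, 0, 0]
  ]
}}

```text
clock: 17.9
eef_pos: [517.6, -273.0, 99.1]
eef_rot: [3.141, 0.0, 1.537]
wrist_force: [-2.7, 1.8, 8.5]
finger_gap: 0.5
finger_force: 4.3
```

```bash
python3 look.py side s5; python3 look.py scene c5
python3 - <<'E'
from h import *
a=cv2.resize(cv2.imread("pics/s5.png")[90:200,260:390],None,fx=4.5,fy=4.5,interpolation=cv2.INTER_CUBIC); cv2.imwrite("pics/s5c.png",a)
for n in("s5","c5"):
    c=dict(np.load(n+".npz"));w=cloud(c);V=c["img"].max(2)
    r=np.hypot(w[...,0]-517.7,w[...,1]+272.5);m=(V<60)&(r<24)&(r>15)&(abs(w[...,2]-100)<12)
    print(n,m.sum(),np.percentile(w[m][:,2],[10,25,50,75,90]))
E
```

```text
orange 106 ((518.6608276367188, -23.528594970703125), 18.271432876586914) [515.978746   -22.03627677 122.15175146]
px [319.66037736 170.33962264]
[406.53307108 862.82223467 728.92050301] [-2.22534381 -0.0144238  -3.02561564] [ 517.58184144 -273.03253505   99.15605955]
orange 113 ((513.1241455078125, -26.821687698364258), 17.283262252807617) [514.45861791 -25.46360027 124.80280329]
px [304.86725664 184.87610619]
[ 879.91084179  414.03880395 1006.77290435] [-2.59925202 -0.01336674  2.4227813 ] [ 517.5761989  -273.0446629    99.16884322]
s5 45 [90.24949855 94.47589151 96.07940839 96.86042929 97.58217254]
c5 93 [ 92.68791634  97.362139    99.01098423 100.39063814 102.0697798 ]
```

View pics/s5c.png

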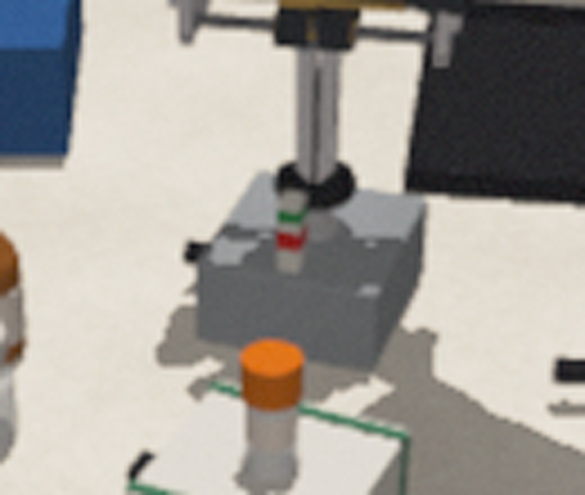

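The side crop shows the shut fingers on the plunger cap at (316,180) and the sample seated in the port at (272,370). Depth puts the plunger top at about 99 mm (scene median), and the TCP at 99.1 mm agrees. I hold for 2.5 s.

Call:
{"fn": "arm_command", "kwargs": {
  "plan": [
    [-1, 0, 0, 0, 0],
    [-1, 0, 0, 0, 0],
    [-1, 0, 0, 0, 0],
    [-1, 0, 0, 0, 0],
    [-1, 0, 0, 0, 0],
    [-1, 0, 0, 0, 0],
    [-1, 0, 0, 0, 0],
    [-1, 0, 0, 0, 0],
    [-1, 0, 0, 0, 0],
    [-1, 0, 0, 0, 0],
    [-1, 0, 0, 0, 0],
    [-1, 0, 0, 0, 0],
    [-1, 0, 0, 0, 0],
    [-1, 0, 0, 0, 0],
    [-1, 0, 0, 0, 0],
    [-1, 0, 0, 0, 0],
    [-1, 0, 0, 0, 0],
    [-1, 0, 0, 0, 0],
    [-1, 0, 0, 0, 0],
    [-1, 0, 0, 0, 0]
  ]
}}

```text
clock: 20.5
eef_pos: [517.6, -273.0, 99.2]
eef_rot: [3.141, 0.0, 1.537]
wrist_force: [-3.6, 1.5, 8.3]
finger_gap: 0.5
finger_force: 4.3
```

```bash
python3 -c "
from cell import manip,ticket
s=manip.read_state();print(s['clock'],s['eef_pos'],s['wrist_force']);assert abs(s['eef_pos'][2]-99)<1.5
print(ticket.sign_off())"
```

```text
20.5 [ 517.58817191 -273.0455952    99.16988624] [-3.57540437  1.49113674  8.32206641]
the job is handed in; nothing more can be done
None
```

The orange-capped sample is fully home in the port and released, and the plunger was then held half-way (fingertips at 99.2 mm, 8.3 N) for over 2 s; I handed the job in at 20.5 s, still holding it.

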